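# Load spent battery packs into the transit dock

### The arm

A 6-joint arm with a two-finger parallel gripper is mounted at the origin on the work surface. World frame = base frame: x ahead of the robot, y to its left, z up, the work surface at z = 0. Lengths are in m, angles in degrees, forces in N, time in s.
With the tool pointing down it reaches from about 0.35 to 0.875 m from the base axis. Payload 4.2 kg.
Tool frame: the origin (TCP) lies on the centre line of the jaws, within the pads' length; the fingertips stand r.tip_extent ahead of it and the grasp point (between the pads) lies 11 mm behind it (r.tip_extent is the distance from the TCP to the fingertips, in m); z points along the fingers, y is the line along which they close (so a half turn about z gives the same grasp; the last joint's range is limited). The gripper opens to 87 mm and grips with 3 to 60 N. Pads are 19 mm wide; open, the fingers measure 117 mm over their backs; the gripper's body (75 mm by 190 mm) begins 51 mm behind the grasp point.
Start: joints at [83.572, 22.042, 0.453, 0, -68.411, -14.817], TCP at [0.226, 0.583, 0.231] pointing down, gripper open.
Joint ranges: [-179.83, 179.83], [-69.29, 118.12], [-61.27, 80.66], [-181.25, 117.63], [-171.15, -9.14], [-177.46, 177.46]. Speed limits (degrees/s): [159.86, 159.86, 180, 180, 180, 180].

### API

Orientations are given as a 3x3 rotation matrix whose columns are the frame's x, y, z axes.
In Python, from station import r gives the robot as it stands.
- The arm moves only by the shell command python3 -m jog 'ROWS'. ROWS is text: rows parted by semicolons, each of 5 numbers parted by spaces: the opening, from 0 (shut) to 1 (fully open), then the shift along the world's x, y, z in mm, then the turn about the world's z in degrees. In form: hand dx dy dz roll; .... A call has 1 to 5 rows; each row shifts and turns the commanded pose from where the row before left it; what a row does not reach is not made up. A row lasts 1/8 s, in which the tool goes at most 62.5 mm and 10.7 degrees, less where a joint would pass 70% of its speed; a pose out of reach is approached as far as the arm can. A call is refused whole if a number of a shift passes 62.5 or a number of a turn 10.7, either way. A call with a gripper value outside its range is refused whole. The fingers move at their own pace and stop on an object; the grip force is fixed at half the most. Time passes only in rows, so rows that do not move let the fingers close. It gives the time, the measured TCP pose, the force, the opening and the grip force at its end, in the units of the state.
- r.sense(): the state, without advancing time (a new reading comes with each control period).
- r.capture(name): name is "side" or "top" or "wrist"; returns a dict with "pixels" (480x640x3 uint8, red, green, blue), "fovy" (degrees; the focal length in pixels is half the picture's height over the tangent of half this angle, whatever the lens; pixels are square), "cx", "cy" (the principal point, pixels), "origin" and "orientation" of the camera in the world; the wrist camera has in their place "T_tool_cam" (4x4, takes a point from camera to tool coordinates, whose origin is the TCP and whose axes are the flange's). Camera axes: x right, y down, z forward; pixel columns grow to the right and rows downward; lengths in m; the calibration is good to about 2 mm. The wrist camera is an equidistant fisheye: a pixel r from the principal point sees the ray r / f radians off the axis. A picture is of the moment at which its call begins: read the wrist's pose just before it. There is no depth.
- r.finish_job(): hands the job in; it is judged then, once.
The state is a dict: "time_s": time; "joints": joint angles; "joint_velocities": joint speeds; "effort": joint torques, N m; "tcp_pos": TCP position; "ee_rot": TCP orientation; "wrist_force": force on the tool from outside, world axes, zero at the start; "moment": the same for the moment, N m; "gripper_width": opening from 0.0 (shut) to 1.0 (fully open); "gripper_force": force on a finger pad.
Only numpy, scipy, OpenCV 4.12 (cv2) and the standard library are available. Lean on these libraries where they do the work, as an engineer would, in place of code of your own. Each camera call takes 0.05 s, during which the arm holds its last target. There are 200 camera calls.

### The job

First slide back the red cap that holds the green blank in the blue transit dock, lift the blank out and stand it upright on the cart midway between the paint tin and the blue-capped spray can. Then seat every black battery pack that lies on the cart flat and square in a dock pocket of its own, contact nose towards the cap, sliding the caps open as needed, and finish with all three red caps slid fully closed, also over a pocket that stays empty. Leave the tin, the spray cans and the cup where they stand.

Things in the scene. Friction and masses are not known exactly. Their poses are not given: they have to be found in the camera images.
- dock: blue transit dock, fixed to the cart: a block 158 mm long (x, from -50 to +108 mm), 236 mm wide (y), 24 mm high, with three pockets in a row along its y. Origin on the cart top under the centre of the middle pocket; x points from the pockets to the red caps, y along the row
- pocket0 (a point): centre of the floor of the first (dock y = +80 mm) pocket, 8 mm above the cart; the pocket is 80 mm (x) by 45 mm (y) and 16 mm deep; axes as the dock's
- pocket1 (a point): centre of the floor of the middle (dock y = 0) pocket, 8 mm above the cart; the pocket is 80 mm (x) by 45 mm (y) and 16 mm deep; axes as the dock's
- pocket2 (a point): centre of the floor of the last (dock y = -80 mm) pocket, 8 mm above the cart; the pocket is 80 mm (x) by 45 mm (y) and 16 mm deep; axes as the dock's
- cap0 (a joint): red slide-on cap of pocket0, m: 0 = fully closed, its shroud reaching over the nose of whatever sits in the pocket; 0.030 = fully open (cap slid along dock +x). Friction of about 5 N holds it where it is left. Open it past 0.025 before lifting a part out or putting one in (a closed cap blocks both). The cap's roof is 48 mm above the cart; closed, the cap spans dock x 41 to 71 mm; it is 42 mm wide
- cap0_fin (a point): top centre of the upright red grip fin on cap0 (moves with it; at dock x = 57 mm when closed), 74 mm above the cart; the fin is 24 mm long (dock x), 14 mm wide (dock y) and stands 26 mm above the cap's roof
- cap1 (a joint): red slide-on cap of pocket1, m: 0 = fully closed, its shroud reaching over the nose of whatever sits in the pocket; 0.030 = fully open (cap slid along dock +x). Friction of about 5 N holds it where it is left. Open it past 0.025 before lifting a part out or putting one in (a closed cap blocks both). The cap's roof is 48 mm above the cart; closed, the cap spans dock x 41 to 71 mm; it is 42 mm wide
- cap1_fin (a point): top centre of the upright red grip fin on cap1 (moves with it; at dock x = 57 mm when closed), 74 mm above the cart; the fin is 24 mm long (dock x), 14 mm wide (dock y) and stands 26 mm above the cap's roof
- cap2 (a joint): red slide-on cap of pocket2, m: 0 = fully closed, its shroud reaching over the nose of whatever sits in the pocket; 0.030 = fully open (cap slid along dock +x). Friction of about 5 N holds it where it is left. Open it past 0.025 before lifting a part out or putting one in (a closed cap blocks both). The cap's roof is 48 mm above the cart; closed, the cap spans dock x 41 to 71 mm; it is 42 mm wide
- cap2_fin (a point): top centre of the upright red grip fin on cap2 (moves with it; at dock x = 57 mm when closed), 74 mm above the cart; the fin is 24 mm long (dock x), 14 mm wide (dock y) and stands 26 mm above the cap's roof
- pack0: black battery pack with yellow bands, 0.3 kg (may be absent): main block 76 mm (x) by 42 mm (y) by 44 mm high, and a nose with brass contacts on its +x end, 17 mm long, 30 mm wide, from 18 to 32 mm above the underside. Origin at the centre of the main block's underside, z up. Starts standing on the cart
- pack0_tip (a point): end of the nose of pack0, 55 mm along its x, 25 mm above its underside
- pack1: black battery pack with yellow bands, 0.3 kg (may be absent): main block 76 mm (x) by 42 mm (y) by 44 mm high, and a nose with brass contacts on its +x end, 17 mm long, 30 mm wide, from 18 to 32 mm above the underside. Origin at the centre of the main block's underside, z up. Starts standing on the cart
- pack1_tip (a point): end of the nose of pack1, 55 mm along its x, 25 mm above its underside
- pack2: black battery pack with yellow bands, 0.3 kg (may be absent): main block 76 mm (x) by 42 mm (y) by 44 mm high, and a nose with brass contacts on its +x end, 17 mm long, 30 mm wide, from 18 to 32 mm above the underside. Origin at the centre of the main block's underside, z up. Starts standing on the cart
- pack2_tip (a point): end of the nose of pack2, 55 mm along its x, 25 mm above its underside
- blank0: green and white plastic blank of the same shape and size as a pack, without brass contacts, 0.12 kg; exactly one of the three blanks is present, seated in pocket0 under its cap, nose towards the cap. Origin at the centre of the main block's underside
- blank1: green and white plastic blank of the same shape and size as a pack, without brass contacts, 0.12 kg; exactly one of the three blanks is present, seated in pocket1 under its cap, nose towards the cap. Origin at the centre of the main block's underside
- blank2: green and white plastic blank of the same shape and size as a pack, without brass contacts, 0.12 kg; exactly one of the three blanks is present, seated in pocket2 under its cap, nose towards the cap. Origin at the centre of the main block's underside
- paint_tin: white paint tin with a brown band and a grey metal lid, 84 mm across, 75 mm high, origin at the centre of its underside
- spray_can: white and blue spray can with a blue cap, 58 mm across, 142 mm high, origin at the centre of its underside, 260 mm from the paint tin's
- red_can: yellow and red spray can with a red cap, 58 mm across, 157 mm high, a bystander; origin at the centre of its underside
- mug: steel cup, 76 mm across, 100 mm high, a bystander; origin at the centre of its underside

How it is judged (in metres and radians):
On the way, in this order (a step that is already met when the one before it is completed fails the run):
1. the blank stands on the cart midway between the paint tin and the blue-capped spray can (x of blank0 in the frame of paint_tin between -0.03 and 0.03 m and y of blank0 in the frame of paint_tin between -0.16 and -0.1 m and height (world z) of each of blank0, blank1, blank2 below 0.004 m and angle between each of blank0, blank1, blank2's own z axis and vertical below 0.08 rad and linear speed of each of blank0, blank1, blank2 below 0.02 m/s and x of blank1 in the frame of paint_tin between -0.03 and 0.03 m and y of blank1 in the frame of paint_tin between -0.16 and -0.1 m and x of blank2 in the frame of paint_tin between -0.03 and 0.03 m and y of blank2 in the frame of paint_tin between -0.16 and -0.1 m), for 0.3 s.
2. every battery pack present is seated flat and square in a pocket, nose towards the cap (((horizontal distance between pack0 and pocket0 below 0.0045 m and z of pack0 in the frame of pocket0 below 0.003 m and x of pack0_tip in the frame of pocket0 above 0.04 m and angle between pack0's own z axis and vertical below 0.05 rad and angle between the x axis of pack0 and the x axis of pocket0, either way round below 0.08 rad) or (horizontal distance between pack0 and pocket1 below 0.0045 m and z of pack0 in the frame of pocket1 below 0.003 m and x of pack0_tip in the frame of pocket1 above 0.04 m and angle between pack0's own z axis and vertical below 0.05 rad and angle between the x axis of pack0 and the x axis of pocket1, either way round below 0.08 rad) or (horizontal distance between pack0 and pocket2 below 0.0045 m and z of pack0 in the frame of pocket2 below 0.003 m and x of pack0_tip in the frame of pocket2 above 0.04 m and angle between pack0's own z axis and vertical below 0.05 rad and angle between the x axis of pack0 and the x axis of pocket2, either way round below 0.08 rad)) and ((horizontal distance between pack1 and pocket0 below 0.0045 m and z of pack1 in the frame of pocket0 below 0.003 m and x of pack1_tip in the frame of pocket0 above 0.04 m and angle between pack1's own z axis and vertical below 0.05 rad and angle between the x axis of pack1 and the x axis of pocket0, either way round below 0.08 rad) or (horizontal distance between pack1 and pocket1 below 0.0045 m and z of pack1 in the frame of pocket1 below 0.003 m and x of pack1_tip in the frame of pocket1 above 0.04 m and angle between pack1's own z axis and vertical below 0.05 rad and angle between the x axis of pack1 and the x axis of pocket1, either way round below 0.08 rad) or (horizontal distance between pack1 and pocket2 below 0.0045 m and z of pack1 in the frame of pocket2 below 0.003 m and x of pack1_tip in the frame of pocket2 above 0.04 m and angle between pack1's own z axis and vertical below 0.05 rad and angle between the x axis of pack1 and the x axis of pocket2, either way round below 0.08 rad)) and ((horizontal distance between pack2 and pocket0 below 0.0045 m and z of pack2 in the frame of pocket0 below 0.003 m and x of pack2_tip in the frame of pocket0 above 0.04 m and angle between pack2's own z axis and vertical below 0.05 rad and angle between the x axis of pack2 and the x axis of pocket0, either way round below 0.08 rad) or (horizontal distance between pack2 and pocket1 below 0.0045 m and z of pack2 in the frame of pocket1 below 0.003 m and x of pack2_tip in the frame of pocket1 above 0.04 m and angle between pack2's own z axis and vertical below 0.05 rad and angle between the x axis of pack2 and the x axis of pocket1, either way round below 0.08 rad) or (horizontal distance between pack2 and pocket2 below 0.0045 m and z of pack2 in the frame of pocket2 below 0.003 m and x of pack2_tip in the frame of pocket2 above 0.04 m and angle between pack2's own z axis and vertical below 0.05 rad and angle between the x axis of pack2 and the x axis of pocket2, either way round below 0.08 rad))), for 0.3 s.
3. all three caps are fully closed with the packs seated (all of step 2 and value of joint each of cap0, cap1, cap2 below 0.003 m), for 0.2 s.
At the end, for the whole second after the job is handed in: Packs within 4.5 mm of a pocket centre, 3 mm of its floor, upright to 0.05 rad, square to 0.08 rad, nose to the cap; caps within 3 mm of closed; blank upright on the cart within 30 mm, along and across, of the midpoint of paint tin and blue-capped can; all at rest (all of step 1 and all of step 3 and linear speed of each of pack0, pack1, pack2 below 0.02 m/s); the robot touches nothing.
It fails at once if the paint tin is shoved more than 25 mm (distance of paint_tin from where it was at the start of the episode above 0.025 m).
It fails at once if the blue-capped spray can is shoved more than 25 mm (distance of spray_can from where it was at the start of the episode above 0.025 m).
It fails at once if the red-capped spray can is shoved more than 25 mm (distance of red_can from where it was at the start of the episode above 0.025 m).
It fails at once if the steel cup is shoved more than 25 mm (distance of mug from where it was at the start of the episode above 0.025 m).
Of blank0, blank1, blank2 only 1 to 1 are there at a start; the rules pass over those that are not, and their reading is None.
Of pack0, pack1, pack2 only 2 to 3 are there at a start; the rules pass over those that are not, and their reading is None.
At some moment in a run one of pack0, pack1, pack2 may be knocked a few centimetres aside while the robot is not near it.
It also fails if it takes over 210 s, if anything falls off the work surface, if the arm or the gripper's body presses on something with over 40 N, if the wrist force passes 120 N, or if a joint passes its speed limit or range.

## Working session

There is one attempt and no reset: what is moved stays moved. The work goes in short steps, Python scripts to look and compute and a shell command to move; the robot and the scene stay as the last step left them, time stands still between calls to the robot, and variables do not carry over. Pictures are saved under pics/ and viewed, at most 14 in all, crops included, and the job is handed in when it is done.

```bash
mkdir -p pics; ls; python3 - <<'E'
from station import r
import cv2
s=r.sense();print(s['tcp_pos'],s['ee_rot'],s['gripper_width'],r.tip_extent,s['time_s'])
for n in('top','side'):
    c=r.capture(n);cv2.imwrite(f'pics/{n}0.png',c['pixels'][...,::-1])
    print(n,c['fovy'],c['cx'],c['cy'],c['origin'],c['orientation'])
E
```

```text
pics
[0.22624594 0.5819831  0.22947544] [[ 9.31963657e-01 -3.62550968e-01 -7.33589313e-04]
 [-3.62551706e-01 -9.31961433e-01 -2.03674580e-03]
 [ 5.47472152e-05  2.16413712e-03 -9.99997657e-01]] 0.9945677007161169 0.008 0.0
top 56.84750380643345 328.5170985359685 237.1151078626103 [0.41200197 0.0125821  1.10456115] [[ 0.01390481 -0.9901869   0.13905596]
 [-0.99942607 -0.01805937 -0.02865981]
 [ 0.03088983 -0.13857764 -0.98986972]]
side 43.197218298904936 324.2389085230549 246.82688614763464 [ 0.26290293 -1.52717018  1.18054608] [[ 0.98134104 -0.12568311  0.14551123]
 [-0.19140851 -0.56679907  0.80131242]
 [-0.0182358  -0.81421285 -0.58028   ]]
```

View pics/top0.png

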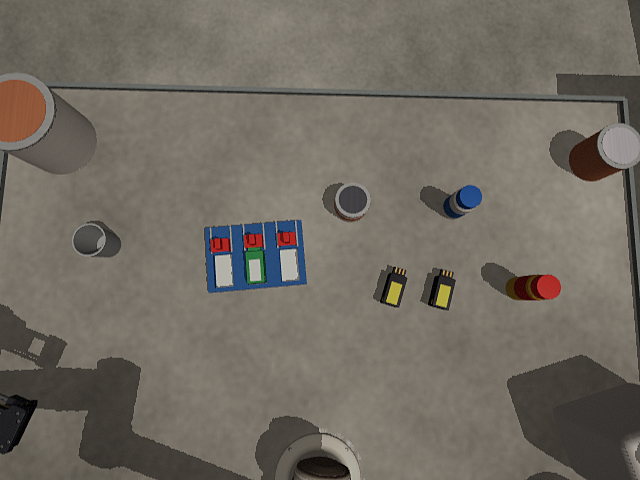

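View pics/side0.png

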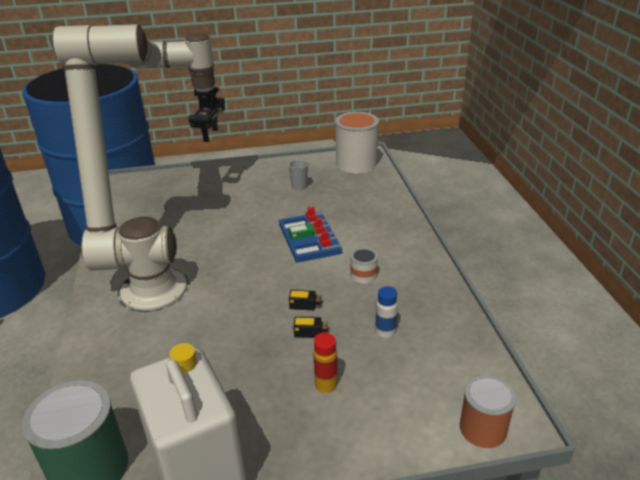

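The top view shows the dock around px (255,255) with the green blank in the middle pocket. Two packs are at (395,288) and (442,290), the tin at (352,202), the blue can at (465,200), the red can at (540,287) and the cup at (92,240).

```bash
cat > h.py <<'E'
import numpy as np, cv2, pickle
from station import r
def cam(n,name=None):
    s=r.sense(); c=r.capture(n); c['s']=s
    c['f']=240/np.tan(np.radians(c['fovy']/2))
    if n=='wrist':
        T=c['T_tool_cam']; R=np.array(s['ee_rot'])
        c['R']=R@T[:3,:3]; c['o']=np.array(s['tcp_pos'])+R@T[:3,3]
    else: c['R']=np.array(c['orientation']); c['o']=np.array(c['origin'])
    c['fish']=n=='wrist'
    if name: cv2.imwrite(f'pics/{name}.png',c['pixels'][...,::-1]); pickle.dump(c,open(f'pics/{name}.pkl','wb'))
    return c
def load(name): return pickle.load(open(f'pics/{name}.pkl','rb'))
def world(c,uv,z):
    a=(np.atleast_2d(uv)-[c['cx'],c['cy']])/c['f']; q=np.linalg.norm(a,axis=1)[:,None]
    d=np.hstack([a,1+0*q]) if not c['fish'] else np.hstack([np.sin(q)*a/np.maximum(q,1e-9),np.cos(q)])
    d=d@c['R'].T
    return c['o']+d*((z-c['o'][2])/d[:,2])[:,None]
def proj(c,P):
    p=(np.atleast_2d(P)-c['o'])@c['R']
    if c['fish']:
        h=np.linalg.norm(p[:,:2],axis=1); t=np.arctan2(h,p[:,2]); a=p[:,:2]/np.maximum(h,1e-9)[:,None]*t[:,None]
    else: a=p[:,:2]/p[:,2:]
    return a*c['f']+[c['cx'],c['cy']]
E
python3 - <<'E'
from h import *
c=cam('top','top1')
np.set_printoptions(precision=3,suppress=True)
for n,uv,z in[('dock corners',[(205,227),(301,220),(306,285),(209,292)],.024),('tin',(352,201),.075),('blue',(469,197),.142),('red',(546,287),.157),('mug',(88,238),.1),
 ('packL',[(395,290),(400,271)],.044),('packR',[(442,291),(447,273)],.044)]: print(n,world(c,uv,z).tolist() if 0 else world(c,uv,z))
i=c['pixels'][180:330,180:480,::-1]; cv2.imwrite('pics/crop1.png',cv2.resize(i,(800,400),interpolation=cv2.INTER_CUBIC))
w=cam('wrist'); print(w['T_tool_cam'],w['f'],w['cx'],w['cy'])
E
```

```text
dock corners [[0.583 0.284 0.024]
 [0.605 0.05  0.024]
 [0.446 0.034 0.024]
 [0.426 0.266 0.024]]
tin [[ 0.644 -0.072  0.075]]
blue [[ 0.644 -0.329  0.142]]
red [[ 0.445 -0.486  0.157]]
mug [[0.541 0.525 0.1  ]]
packL [[ 0.436 -0.179  0.044]
 [ 0.482 -0.191  0.044]]
packR [[ 0.436 -0.292  0.044]
 [ 0.479 -0.305  0.044]]
[[ 0.002 -0.957 -0.289  0.079]
 [ 1.     0.002 -0.    -0.001]
 [ 0.001 -0.289  0.957 -0.154]
 [ 0.     0.     0.     1.   ]] 371.64829954431775 319.03584018955644 239.18811829893448
```

View pics/crop1.png

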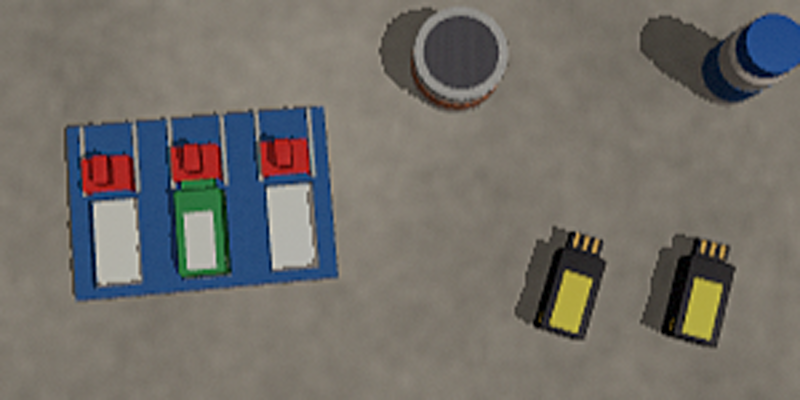

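Crop: the middle pocket holds the blank. All three caps look near closed, with fins at crop (98,172), (187,158) and (287,152). Two packs lie with noses up-image. Next I move over the dock for a wrist view.

```bash
python3 -m jog '1 27 -42 0 2.7; 1 27 -42 0 2.7; 1 27 -42 0 2.7; 1 27 -42 0 2.7; 1 27 -42 0 2.7' && python3 -m jog '1 27 -42 0 2.7; 1 27 -42 0 2.7; 1 27 -42 0 2.7; 1 27 -42 0 2.7; 1 27 -42 0 2.7' && python3 -m jog '1 0 0 0 0;1 0 0 0 0'; python3 - <<'E'
from h import *
c=cam('wrist','w1'); print(c['s']['time_s'],c['s']['tcp_pos'])
E
```

```text
time_s: 0.82
tcp_pos: [0.362, 0.371, 0.2305]
ee_rot: [[0.991, -0.133, -0.0], [-0.133, -0.991, -0.0], [-0.0, 0.0, -1.0]]
wrist_force: [0.8, 0.1, 1.0]
gripper_width: 0.997
gripper_force: 0.0
time_s: 1.45
tcp_pos: [0.497, 0.1611, 0.2306]
ee_rot: [[0.995, 0.102, 0.0], [0.102, -0.995, 0.0], [0.0, -0.0, -1.0]]
wrist_force: [0.4, 0.7, 0.1]
gripper_width: 0.999
gripper_force: 0.0
time_s: 1.7
tcp_pos: [0.4963, 0.1625, 0.2303]
ee_rot: [[0.995, 0.1, -0.0], [0.1, -0.995, 0.0], [-0.0, -0.0, -1.0]]
wrist_force: [-0.3, 0.4, -0.2]
gripper_width: 0.998
gripper_force: 0.0
1.7 [0.49626355 0.16246208 0.23034547]
```

View pics/w1.png

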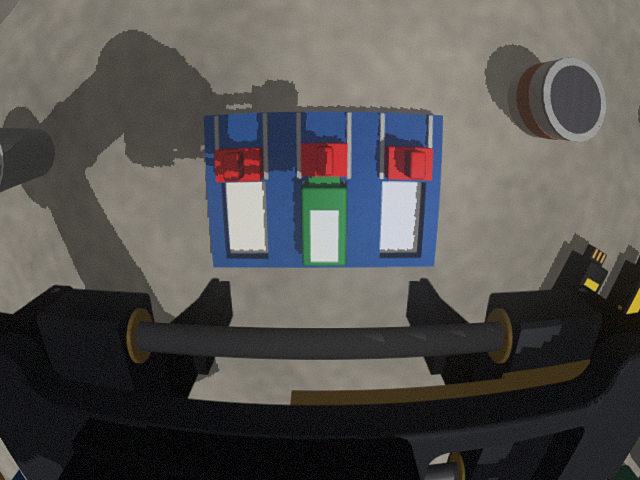

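```bash
cat >> h.py <<'E'
def hsv(c): return cv2.cvtColor(np.ascontiguousarray(c['pixels']),cv2.COLOR_RGB2HSV)
def dockfit(c):
    m=cv2.inRange(hsv(c),(100,100,40),(125,255,255)); m=cv2.morphologyEx(m,cv2.MORPH_OPEN,np.ones((3,3)))
    k=max(cv2.findContours(m,cv2.RETR_EXTERNAL,cv2.CHAIN_APPROX_NONE)[0],key=cv2.contourArea)
    w=world(c,cv2.convexHull(k)[:,0].astype(float),.024)[:,:2]
    (x,y),(a,b),t=cv2.minAreaRect((w*1000).astype(np.float32))
    if a>b: t-=90; a,b=b,a
    t=(t+90)%180-90
    u=np.array([np.cos(np.radians(t)),np.sin(np.radians(t))]); 
    return np.array([x,y])-29*u,t,(a,b)
def todock(P,o,t):
    t=np.radians(t);return (P[:,:2]*1000-o)@np.array([[np.cos(t),-np.sin(t)],[np.sin(t),np.cos(t)]])
E
python3 - <<'E'
from h import *
np.set_printoptions(precision=1,suppress=True)
c=load('w1'); o,t,s=dockfit(c); print(o,t,s)
m=cv2.inRange(hsv(c),(0,150,90),(8,255,255))|cv2.inRange(hsv(c),(172,150,90),(180,255,255))
n,l,st,ce=cv2.connectedComponentsWithStats(m)
for i in range(1,n):
    if st[i,4]>300:
        p=np.argwhere(l==i)[:,::-1].astype(float); d=todock(world(c,p,.048),o,t)
        print(st[i],'x',np.percentile(d[:,0],[1,99]),'y',np.percentile(d[:,1],[1,99]))
g=cv2.inRange(hsv(c),(50,80,40),(85,255,255)); n,l,st,ce=cv2.connectedComponentsWithStats(g)
i=1+st[1:,4].argmax(); p=np.argwhere(l==i)[:,::-1].astype(float); d=todock(world(c,p,.052),o,t)
print('blank x',np.percentile(d[:,0],[1,99]),'y',np.percentile(d[:,1],[1,99]))
E
```

```text
[506.2 259.4] -83.87620115280151 (95.77320098876953, 156.38941955566406)
[ 301  143   46   33 1455] x [ 79.2 118.9] y [19.  48.2]
[ 388  146   45   34 1207] x [157.7 199.1] y [16.4 45.5]
[ 215  148   48   34 1274] x [-1.4 40.5] y [15.4 44.8]
blank x [ 78.3 119. ] y [-65.3  17.7]
```

```bash
python3 - <<'E'
s=open('h.py').read()
s=s.replace("(100,100,40)","(100,100,25)").replace("    k=max(cv2.findContours(m,cv2.RETR_EXTERNAL,cv2.CHAIN_APPROX_NONE)[0],key=cv2.contourArea)\n","    m[280:]=0; k=np.vstack([q for q in cv2.findContours(m,cv2.RETR_EXTERNAL,cv2.CHAIN_APPROX_NONE)[0] if cv2.contourArea(q)>150])\n")
open('h.py','w').write(s+'''
def caps(c,o,t):
    m=cv2.inRange(hsv(c),(0,150,60),(8,255,255))|cv2.inRange(hsv(c),(172,150,60),(180,255,255))
    n,l,st,ce=cv2.connectedComponentsWithStats(m)
    for i in range(1,n):
        if st[i,4]>300:
            p=np.argwhere(l==i)[:,::-1].astype(float); d=todock(world(c,p,.048),o,t)
            print('red',st[i],'x',np.percentile(d[:,0],[1,99]),'y',np.percentile(d[:,1],[1,99]))
''')
E
python3 - <<'E'
from h import *
np.set_printoptions(precision=1,suppress=True)
c=load('w1'); o,t,s=dockfit(c); print(o,t,s)
caps(c,o,t)
g=cv2.inRange(hsv(c),(50,80,40),(85,255,255)); n,l,st,ce=cv2.connectedComponentsWithStats(g)
i=1+st[1:,4].argmax(); p=np.argwhere(l==i)[:,::-1].astype(float); d=todock(world(c,p,.052),o,t)
print('blank x',np.percentile(d[:,0],[1,99]),'y',np.percentile(d[:,1],[1,99]))
E
```

```text
[487.7 158.1] 5.945925712585449 (157.05331420898438, 235.5655517578125)
red [ 301  143   46   33 1474] x [48.2 77.4] y [-20.   19.7]
red [ 388  146   45   34 1209] x [45.9 74.9] y [-100.2  -58.7]
red [ 215  148   48   34 1352] x [44.3 73.8] y [ 57.3 100.3]
blank x [-36.1  46.9] y [-20.2  20.4]
```

```bash
python3 -m jog '1 28 1 -40 0.2; 1 27 1 -40 0; 0.6 0 0 -40 0; 0.6 0 0 -30 0; 0.6 0 0 -20 0' && python3 -m jog '0.6 0 0 0 0; 0 0 0 0 0; 0 0 0 0 0; 0 0 0 0 0; 0 0 0 0 0'
```

```text
time_s: 2.38
tcp_pos: [0.5503, 0.1657, 0.0588]
ee_rot: [[0.994, 0.106, -0.002], [0.106, -0.994, -0.001], [-0.002, 0.001, -1.0]]
wrist_force: [-0.4, 0.1, 0.7]
gripper_width: 0.745
gripper_force: 0.0
time_s: 3.0
tcp_pos: [0.5516, 0.1646, 0.0611]
ee_rot: [[0.995, 0.104, 0.001], [0.104, -0.995, 0.0], [0.001, -0.0, -1.0]]
wrist_force: [0.0, 0.1, -0.9]
gripper_width: 0.231
gripper_force: 0.0
```

```bash
python3 -m jog '0 0 0 0 0; 0 0 0 0 0; 0 0 0 0 0' && python3 -m jog '0 8 1 0 0; 0 8 1 0 0; 0 8 1 0 0;0 0 0 0 0; 0 0 0 0 0'
```

```text
time_s: 3.38
tcp_pos: [0.5516, 0.1639, 0.0609]
ee_rot: [[0.995, 0.104, 0.0], [0.104, -0.995, -0.001], [-0.0, 0.001, -1.0]]
wrist_force: [0.4, -5.4, 3.5]
gripper_width: 0.162
gripper_force: 30.0
time_s: 4.0
tcp_pos: [0.5745, 0.1662, 0.0608]
ee_rot: [[0.995, 0.104, -0.003], [0.104, -0.995, -0.002], [-0.003, 0.002, -1.0]]
wrist_force: [-2.1, -5.5, 5.1]
gripper_width: 0.159
gripper_force: 30.0
```

```bash
python3 -m jog '0 3 0 0 0; 0 0 0 0 0' && python3 -m jog '0.6 0 0 0 0; 0.6 0 0 0 0; 0.6 0 0 0 0; 0.6 0 0 50 0; 0.6 0 0 50 0' && python3 -m jog '0.7 -24 -3 30 0; 0.7 -24 -3 30 0;0.7 -24 -3 0 0;0.7 0 0 0 0;0.7 0 0 0 0'; python3 - <<'E'
from h import *
np.set_printoptions(precision=1,suppress=True)
c=cam('wrist','w2'); o,t,s=dockfit(c); print(c['s']['tcp_pos']*1000,o,t,s); caps(c,o,t)
g=cv2.inRange(hsv(c),(50,80,40),(85,255,255)); n,l,st,ce=cv2.connectedComponentsWithStats(g)
i=1+st[1:,4].argmax(); p=np.argwhere(l==i)[:,::-1].astype(float); d=todock(world(c,p,.052),o,t)
print('blank x',np.percentile(d[:,0],[1,99]),'y',np.percentile(d[:,1],[1,99]))
E
```

```text
time_s: 4.25
tcp_pos: [0.5753, 0.1662, 0.0608]
ee_rot: [[0.995, 0.103, -0.007], [0.103, -0.995, -0.003], [-0.008, 0.002, -1.0]]
wrist_force: [-8.1, -3.2, 9.8]
gripper_width: 0.157
gripper_force: 30.0
time_s: 4.88
tcp_pos: [0.5783, 0.1676, 0.161]
ee_rot: [[0.995, 0.104, -0.001], [0.104, -0.995, -0.001], [-0.001, 0.001, -1.0]]
wrist_force: [1.3, 0.7, -0.2]
gripper_width: 0.577
gripper_force: 0.0
time_s: 5.5
tcp_pos: [0.5069, 0.1588, 0.2204]
ee_rot: [[0.995, 0.104, 0.0], [0.104, -0.995, 0.0], [0.0, -0.0, -1.0]]
wrist_force: [-1.5, 0.6, 0.4]
gripper_width: 0.7
gripper_force: 0.0
[506.9 158.8 220.4] [487.6 158. ] 6.0314741134643555 (157.56956481933594, 235.4716339111328)
red [ 295  129   48   34 1580] x [ 71.4 100.5] y [-20.2  19.8]
red [ 208  159   49   36 1433] x [44.5 74.4] y [ 56.8 100.1]
red [ 384  158   47   35 1284] x [45.8 75.1] y [-100.2  -58.9]
blank x [-35.9  56.3] y [-20.   20.3]
```

```bash
python3 -m jog '0.7 -10 -1 -50 0; 0.7 -9 -0.5 -50 0; 0.7 0 0 -40 0; 0.7 0 0 -30 0; 0.7 0 0 -13 0' && python3 -m jog '0.7 0 0 0 0; 0 0 0 0 0; 0 0 0 0 0; 0 0 0 0 0; 0 0 0 0 0'
```

```text
time_s: 6.18
tcp_pos: [0.4871, 0.1565, 0.0352]
ee_rot: [[0.995, 0.103, -0.003], [0.103, -0.995, -0.002], [-0.003, 0.002, -1.0]]
wrist_force: [0.4, -0.2, 0.7]
gripper_width: 0.701
gripper_force: 0.0
time_s: 6.8
tcp_pos: [0.488, 0.1573, 0.0385]
ee_rot: [[0.995, 0.104, 0.002], [0.104, -0.995, 0.001], [0.002, -0.001, -1.0]]
wrist_force: [-0.6, -0.3, 5.7]
gripper_width: 0.482
gripper_force: 30.0
```

```bash
python3 -m jog '0 0 0 15 0; 0 0 0 35 0; 0 0 0 50 0; 0 0 0 50 0; 0 22 -50 0 0' && python3 -m jog '0 22 -50 0 0; 0 22 -50 0 0; 0 22 -50 0 0; 0 22 -50 0 0; 0 22 -50 0 0' && python3 -m jog '0 24 -47 0 0; 0 0 0 0 0;0 0 0 0 0';  python3 - <<'E'
from h import *
c=cam('wrist','w3'); print(c['s']['joints'])
E
```

```text
time_s: 7.42
tcp_pos: [0.5119, 0.1098, 0.1934]
ee_rot: [[0.994, 0.11, 0.011], [0.11, -0.994, 0.005], [0.011, -0.004, -1.0]]
wrist_force: [0.6, -0.1, -2.5]
gripper_width: 0.482
gripper_force: 30.0
time_s: 8.05
tcp_pos: [0.6196, -0.1446, 0.1881]
ee_rot: [[0.995, 0.104, -0.0], [0.104, -0.995, 0.0], [-0.0, -0.0, -1.0]]
wrist_force: [1.7, 0.6, -0.1]
gripper_width: 0.483
gripper_force: 30.0
time_s: 8.43
tcp_pos: [0.6428, -0.1899, 0.1873]
ee_rot: [[0.995, 0.103, -0.001], [0.103, -0.995, 0.001], [-0.001, -0.001, -1.0]]
wrist_force: [-0.4, 0.8, -1.3]
gripper_width: 0.479
gripper_force: 30.0
[-2.67936506e+00  2.81569508e+01  3.97337594e+00 -3.42817628e-02
 -6.58866472e+01  9.86092860e+01]
```

View pics/w3.png

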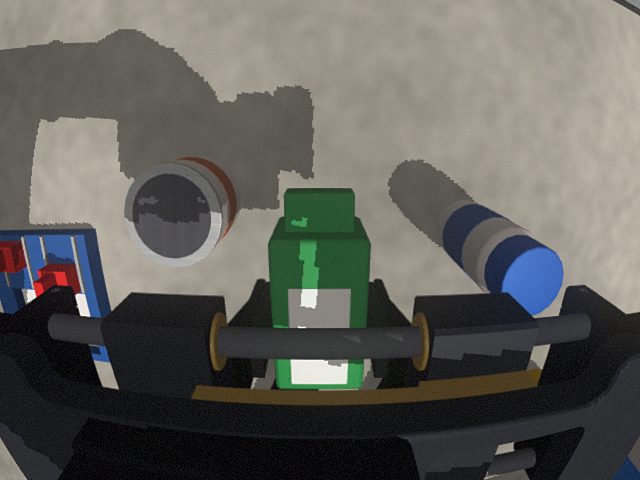

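The blank is held level. The tin lid centre is at px (174,219) and the blue can top at about (531,276).

```bash
python3 - <<'E'
from h import *
c=load('w3'); print(world(c,(174,219),.075),world(c,(531,276),.142),c['s']['tcp_pos'])
for p in [((127,215),.075),((222,215),.075)]: print(world(c,*p))
E
```

```text
[[ 0.64670574 -0.07525286  0.075     ]] [[ 0.65196931 -0.32716071  0.142     ]] [ 0.64277253 -0.18989206  0.18730456]
[[ 0.64625764 -0.0327067   0.075     ]]
[[ 0.65347206 -0.11438072  0.075     ]]
```

```bash
python3 -m jog '0 5 1 -40 0; 0 0 0 -40 0; 0 0 0 -40 0; 0 0 0 -25 0; 0 0 0 -5 0' && python3 -m jog '0 0 0 -3 0; 0 0 0 0 0;0 0 0 0 0'
```

```text
time_s: 9.1
tcp_pos: [0.647, -0.1874, 0.0361]
ee_rot: [[0.994, 0.105, -0.004], [0.105, -0.994, 0.0], [-0.004, -0.001, -1.0]]
wrist_force: [-0.2, -1.3, -0.4]
gripper_width: 0.481
gripper_force: 30.0
time_s: 9.48
tcp_pos: [0.6491, -0.189, 0.0359]
ee_rot: [[0.995, 0.104, 0.002], [0.104, -0.995, -0.0], [0.002, 0.0, -1.0]]
wrist_force: [-0.2, 0.2, -1.5]
gripper_width: 0.482
gripper_force: 30.0
```

```bash
python3 -m jog '0 0 0 -3 0; 0 0 0 -1.5 0; 0 0 0 0 0; 0 0 0 0 0' && python3 -m jog '0.55 0 0 0 0; 0.65 0 0 0 0; 0.65 0 0 0 0; 0.65 0 0 0 0'
```

```text
time_s: 9.98
tcp_pos: [0.6485, -0.1891, 0.0306]
ee_rot: [[0.995, 0.104, 0.0], [0.104, -0.995, -0.0], [0.0, 0.0, -1.0]]
wrist_force: [-2.3, -0.2, 4.9]
gripper_width: 0.48
gripper_force: 30.0
time_s: 10.48
tcp_pos: [0.6484, -0.189, 0.0298]
ee_rot: [[0.995, 0.104, -0.0], [0.104, -0.995, 0.0], [-0.0, -0.0, -1.0]]
wrist_force: [0.2, 0.7, 0.4]
gripper_width: 0.643
gripper_force: 0.0
```

```bash
python3 -m jog '0.65 0 0 20 0; 0.65 0 0 40 0; 0.7 0 0 50 0; 0.7 0 0 50 0; 0.7 0 0 40 0' && python3 -m jog '1 -42 -9 0 -4.2; 1 -42 -9 0 -4.2; 1 -42 -9 0 -4.2; 1 -42 -9 0 -4.2; 1 -42 -9 0 -4.2' && python3 -m jog '1 0 0 0 0; 1 0 0 0 0';  python3 - <<'E'
from h import *
c=cam('wrist','w4');cam('top','top4'); 
E
```

```text
time_s: 11.1
tcp_pos: [0.6487, -0.1891, 0.2327]
ee_rot: [[0.995, 0.104, 0.002], [0.104, -0.995, -0.0], [0.002, 0.001, -1.0]]
wrist_force: [0.8, -0.8, -0.4]
gripper_width: 0.698
gripper_force: 0.0
time_s: 11.72
tcp_pos: [0.437, -0.2342, 0.2302]
ee_rot: [[0.965, -0.262, 0.0], [-0.262, -0.965, -0.0], [0.0, -0.0, -1.0]]
wrist_force: [-0.0, -0.1, 0.2]
gripper_width: 0.996
gripper_force: 0.0
time_s: 11.98
tcp_pos: [0.4389, -0.2341, 0.2305]
ee_rot: [[0.966, -0.259, 0.001], [-0.259, -0.966, -0.0], [0.001, 0.0, -1.0]]
wrist_force: [-0.6, 0.0, 0.5]
gripper_width: 1.003
gripper_force: 0.0
```

View pics/w4.png

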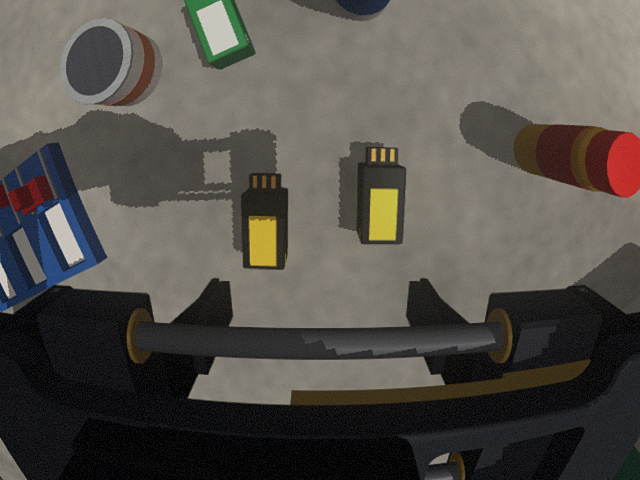

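Wrist view: pack L block spans about (243-287, 188-268), and pack R about (360-406, 165-243). The noses with contacts point up-image, and the blank stands upright near the tin. I'll fit the poses by silhouette.

```bash
cat >> h.py <<'E'
from scipy.optimize import minimize
def box(x0,x1,y0,y1,z0,z1): return np.array([[x,y,z] for x in(x0,x1) for y in(y0,y1) for z in(z0,z1)],float)
PACK=[box(-38,38,-21,21,0,44),box(38,55,-15,15,18,32)]
def sil(c,q,z0=0.,K=4):
    m=np.zeros((480*K,640*K),np.uint8); t=np.radians(q[2]); R=np.array([[np.cos(t),-np.sin(t),0],[np.sin(t),np.cos(t),0],[0,0,1]])
    for b in PACK:
        u=proj(c,(b@R.T+[q[0],q[1],z0])/1000)*K
        cv2.fillConvexPoly(m,cv2.convexHull(np.round(u).astype(np.int32)),255)
    return cv2.resize(m,(640,480),interpolation=cv2.INTER_AREA)/255.
def packmask(c,vmax=48):
    h=hsv(c); m=cv2.inRange(h,(0,0,0),(180,255,vmax))|cv2.inRange(h,(10,110,60),(35,255,255))
    return m
def packfit(c,q0,z0=0.,vmax=48):
    M=(packmask(c,vmax)>0)*1.; s=sil(c,q0,z0); near=cv2.dilate(s,np.ones((21,21)))>0
    M=cv2.morphologyEx(M,cv2.MORPH_CLOSE,np.ones((3,3)))*near
    best=minimize(lambda q:np.abs(sil(c,q,z0)-M).sum(),q0,method='Nelder-Mead',options=dict(initial_simplex=np.array(q0)+np.array([[0,0,0],[6,0,0],[0,6,0],[0,0,5]])))
    best=minimize(lambda q:np.abs(sil(c,q,z0)-M).sum(),best.x,method='Nelder-Mead',options=dict(initial_simplex=best.x+np.array([[0,0,0],[2,0,0],[0,2,0],[0,0,2]])))
    return best.x,best.fun,M.sum()
E
python3 - <<'E'
from h import *
np.set_printoptions(precision=1,suppress=True)
c=load('w4'); h=hsv(c)
print('V shadow',h[200,230:240,2],'V black',h[190:212,265,2])
for q in[(436,-179,-15),(436,-292,-15)]:
    a=packfit(c,q); print(a)
    m=(sil(c,a[0])>.5).astype(np.uint8); c['pixels']=np.ascontiguousarray(c['pixels']); cv2.drawContours(c['pixels'],cv2.findContours(m,0,1)[0],-1,(255,0,255),1)
i=c['pixels'][120:300,200:440,::-1]; cv2.imwrite('pics/f4.png',cv2.resize(i,(800,600)))
E
```

```text
V shadow [128 105  79  74  77  73  74  73  72  74] V black [32 40 39 35 38 41 39 37 35 37 34 37 39 37 27 46 37 38 37 32 41 39]
(array([ 437.1, -176. ,  -17.7]), np.float64(283.38039215686274), np.float64(4015.0))
(array([ 433.1, -292.6,  -13.8]), np.float64(1908.6392156862746), np.float64(2542.0))
```

View pics/f4.png

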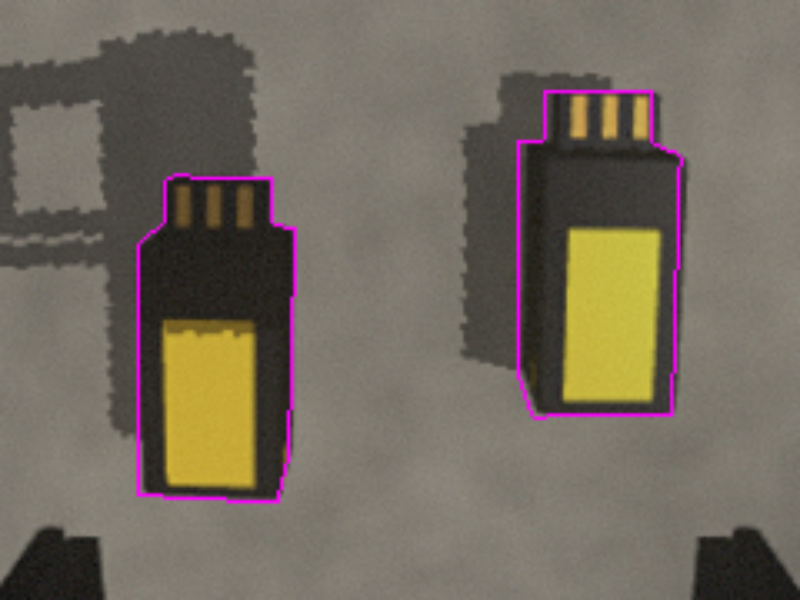

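Both outlines fit well. Now I grasp pack L.

```bash
python3 -m jog '0.8 -2 57.5 0 -2.7; 0.8 0 0 -60 0; 0.8 0 0 -60 0; 0.8 0 0 -55 0; 0.8 0 0 -15 0' && python3 -m jog '0.8 0 0 -8 0; 0.8 0 0 0 0; 0 0 0 0 0; 0 0 0 0 0; 0 0 0 0 0' && python3 -m jog '0 0 0 0 0; 0 0 0 0 0; 0 0 0 0 0'
```

```text
time_s: 12.7
tcp_pos: [0.4347, -0.1759, 0.0363]
ee_rot: [[0.953, -0.304, -0.008], [-0.304, -0.953, 0.001], [-0.007, 0.002, -1.0]]
wrist_force: [-0.5, -0.3, -0.0]
gripper_width: 0.803
gripper_force: 0.0
time_s: 13.32
tcp_pos: [0.4368, -0.1765, 0.0327]
ee_rot: [[0.952, -0.305, 0.002], [-0.305, -0.952, -0.0], [0.001, -0.0, -1.0]]
wrist_force: [0.6, -1.1, -0.2]
gripper_width: 0.543
gripper_force: 0.0
time_s: 13.7
tcp_pos: [0.4366, -0.1766, 0.0325]
ee_rot: [[0.952, -0.305, 0.0], [-0.305, -0.952, -0.0], [0.0, 0.0, -1.0]]
wrist_force: [-1.3, 0.4, 5.2]
gripper_width: 0.478
gripper_force: 29.9
```

```bash
python3 -m jog '0 0 0 15 0; 0 0 0 40 0; 0 0 0 45 0; 0 8.5 55.7 0 4; 0 8.5 55.7 0 4' && python3 -m jog '0 8.5 55.7 0 4; 0 8.5 55.7 0 4; 0 8.5 55.7 0 4; 0 8.5 55.6 0 3.8; 0 0 0 0 0' && python3 -m jog '0 0 0 0 0;0 0 0 0 0';  python3 - <<'E'
from h import *
np.set_printoptions(precision=2,suppress=True)
c=cam('wrist','w5'); s=c['s'];print(s['tcp_pos'],s['joints'])
o,t,w=dockfit(c);print(o,t,w)
p=s['tcp_pos']*1000; a=np.degrees(np.arctan2(s['ee_rot'][1][0],s['ee_rot'][0][0]))
for v in(48,60): 
    f=packfit(c,(p[0],p[1],a),p[2]-32.5,v); print(a,f, todock(np.array([f[0]])/1000,o,t))
E
```

```text
time_s: 14.32
tcp_pos: [0.453, -0.0642, 0.1319]
ee_rot: [[0.985, -0.17, 0.0], [-0.17, -0.985, 0.001], [-0.0, -0.001, -1.0]]
wrist_force: [1.2, 0.6, -2.9]
gripper_width: 0.482
gripper_force: 29.9
time_s: 14.95
tcp_pos: [0.4877, 0.1611, 0.131]
ee_rot: [[0.994, 0.11, -0.0], [0.11, -0.994, 0.0], [-0.0, -0.0, -1.0]]
wrist_force: [-0.9, -0.2, -3.3]
gripper_width: 0.483
gripper_force: 29.9
time_s: 15.2
tcp_pos: [0.4868, 0.1564, 0.1315]
ee_rot: [[0.995, 0.104, -0.002], [0.104, -0.995, -0.001], [-0.002, 0.001, -1.0]]
wrist_force: [0.1, -0.9, -3.4]
gripper_width: 0.481
gripper_force: 29.9
[0.49 0.16 0.13] [ 36.01  16.8  -23.24  -0.02 -50.05  59.96]
[495.57 158.85] 6.049270153045654 (141.10203552246094, 235.24412536621094)
5.96139492947183 (array([487.04, 157.18,   6.94]), np.float64(6950.372549019608), np.float64(15476.0)) [[-8.66 -0.75]]
5.96139492947183 (array([487.1 , 157.37,   6.66]), np.float64(4688.396078431373), np.float64(18248.0)) [[-8.58 -0.58]]
```

View pics/w5.png

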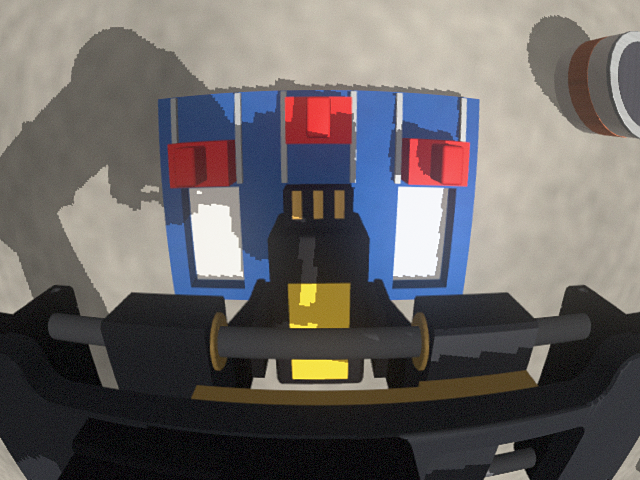

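```bash
python3 - <<'E'
from h import *
np.set_printoptions(precision=2,suppress=True)
c=load('w5');s=c['s']; o=np.array([487.6,158.]);t=6.0
for z in(.131,): print('nose',todock(world(c,[(286,184),(354,184)],z),o,t))
print('block back top corners',todock(world(c,[(278,382),(363,382)],.143),o,t))
print('far corners',todock(world(c,[(159,98),(480,98)],.024),o,t))
print('tcp',todock(np.array([s['tcp_pos']]),o,t))
E
```

```text
nose [[ 56.58  13.29]
 [ 56.61 -15.19]]
block back top corners [[-35.84  19.15]
 [-35.87 -21.82]]
far corners [[ 107.89  116.62]
 [ 108.19 -118.5 ]]
tcp [[-1.01 -1.55]]
```

The pack is held above the middle pocket, with its nose at px (286-354,184), and is about 1–1.5 mm too far forward. I'll correct that and descend.

```bash
python3 -m jog '0 -1 0.3 -30 0; 0 0 0 -30 0; 0 0 0 -11 0; 0 0 0 0 0; 0 0 0 0 0' && python3 -m jog '0 0 0 -4 0; 0 0 0 -4 0;0 0 0 -3 0; 0 0 0 0 0;0 0 0 0 0'
```

```text
time_s: 15.88
tcp_pos: [0.4874, 0.1582, 0.0622]
ee_rot: [[0.994, 0.105, 0.002], [0.105, -0.994, 0.001], [0.002, -0.001, -1.0]]
wrist_force: [-0.1, -0.0, -2.9]
gripper_width: 0.477
gripper_force: 29.9
time_s: 16.5
tcp_pos: [0.4864, 0.1579, 0.05]
ee_rot: [[0.994, 0.106, -0.0], [0.106, -0.994, -0.0], [-0.0, 0.0, -1.0]]
wrist_force: [-0.4, -0.5, -2.5]
gripper_width: 0.479
gripper_force: 29.9
```

```bash
python3 -m jog '0 0 0 -4 0; 0 0 0 -3 0;0 0 0 -2 0; 0 0 0 0 0;0 0 0 0 0'
```

```text
time_s: 17.12
tcp_pos: [0.4864, 0.1579, 0.041]
ee_rot: [[0.994, 0.106, -0.0], [0.106, -0.994, -0.0], [-0.0, 0.0, -1.0]]
wrist_force: [0.5, -0.0, -2.0]
gripper_width: 0.481
gripper_force: 29.9
```

```bash
python3 -m jog '0 0 0 -0.5 0; 0.6 0 0 0 0; 0.65 0 0 0 0; 0.65 0 0 0 0; 0.65 0 0 0 0' && python3 -m jog '0.65 0 0 30 0; 0.65 5 0 50 0; 0.7 5 0 50 0; 0.7 5 0 50 0; 0.7 5 0 0 0' && python3 -m jog '0.7 0 0 0 0;0.7 0 0 0 0';  python3 - <<'E'
from h import *
np.set_printoptions(precision=2,suppress=True)
c=cam('wrist','w6'); s=c['s'];print(s['tcp_pos'])
o,t,w=dockfit(c);print(o,t,w); caps(c,o,t)
f=packfit(c,(487,158,6),8.,60); print(f, todock(np.array([f[0]])/1000,o,t))
c=cam('top','top6'); i=c['pixels'][180:330,180:480,::-1]; cv2.imwrite('pics/crop6.png',cv2.resize(i,(800,400),interpolation=cv2.INTER_CUBIC))
f=packfit(c,(437,-292,-14),0.,60); print('R',f)
E
```

```text
time_s: 17.75
tcp_pos: [0.4866, 0.158, 0.0407]
ee_rot: [[0.994, 0.106, 0.0], [0.106, -0.994, 0.0], [0.0, -0.0, -1.0]]
wrist_force: [-0.7, -0.0, 0.3]
gripper_width: 0.645
gripper_force: 0.0
time_s: 18.38
tcp_pos: [0.5089, 0.1591, 0.2255]
ee_rot: [[0.994, 0.106, 0.009], [0.106, -0.994, 0.005], [0.01, -0.004, -1.0]]
wrist_force: [0.2, -0.4, -0.3]
gripper_width: 0.699
gripper_force: 0.0
time_s: 18.62
tcp_pos: [0.5055, 0.1574, 0.219]
ee_rot: [[0.994, 0.105, -0.003], [0.105, -0.994, -0.002], [-0.003, 0.001, -1.0]]
wrist_force: [0.3, -1.5, 0.4]
gripper_width: 0.706
gripper_force: 0.0
[0.51 0.16 0.22]
[487.38 158.04] 6.044347286224365 (157.8614501953125, 235.43624877929688)
red [ 294  127   48   34 1592] x [ 71.42 100.32] y [-19.85  20.01]
red [ 206  157   49   36 1420] x [44.95 74.86] y [56.73 99.97]
red [ 383  156   47   35 1295] x [45.7  75.32] y [-100.18  -59.03]
(array([488.54, 158.55,   7.05]), np.float64(562.4862745098038), np.float64(4056.0)) [[1.2  0.39]]
R (array([ 432.9 , -296.27,  -15.23]), np.float64(50.34117647058824), np.float64(773.0))
```

View pics/crop6.png

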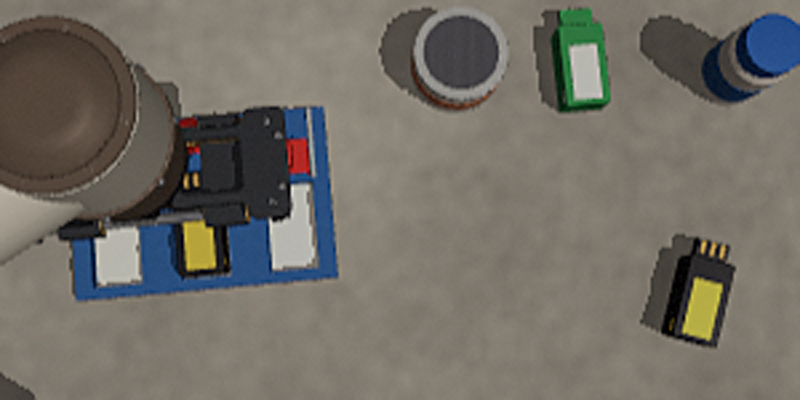

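Crop: the pack is seated in the middle pocket, the blank stands between the tin and the blue can, and the second pack is unmoved. Next is opening cap2.

```bash
python3 -m jog '0.7 26 -37 -20 0; 0.6 25.5 -36 -30 0; 0.6 0 0 -50 0; 0.6 0 0 -40 0; 0.6 0 0 -18 0' && python3 -m jog '0.6 0 0 0 0; 0 0 0 0 0; 0 0 0 0 0; 0 0 0 0 0; 0 0 0 0 0' && python3 -m jog '0 0 0 0 0; 0 0 0 0 0; 0 0 0 0 0' && python3 -m jog '0 8 1 0 0; 0 8 1 0 0; 0 8 0.7 0 0;0 3 0.3 0 0; 0 0 0 0 0'
```

```text
time_s: 19.35
tcp_pos: [0.556, 0.0839, 0.0591]
ee_rot: [[0.994, 0.105, -0.006], [0.105, -0.994, -0.002], [-0.006, 0.002, -1.0]]
wrist_force: [0.5, 0.5, 0.2]
gripper_width: 0.602
gripper_force: 0.0
time_s: 19.98
tcp_pos: [0.5581, 0.085, 0.0631]
ee_rot: [[0.994, 0.105, 0.001], [0.105, -0.994, 0.0], [0.001, -0.0, -1.0]]
wrist_force: [-0.2, 0.9, -0.7]
gripper_width: 0.233
gripper_force: 0.0
time_s: 20.35
tcp_pos: [0.5581, 0.0841, 0.0629]
ee_rot: [[0.994, 0.105, 0.0], [0.105, -0.994, -0.001], [-0.0, 0.001, -1.0]]
wrist_force: [0.4, -4.4, 2.2]
gripper_width: 0.159
gripper_force: 30.0
time_s: 20.98
tcp_pos: [0.5834, 0.0867, 0.0629]
ee_rot: [[0.994, 0.105, -0.004], [0.105, -0.994, -0.002], [-0.004, 0.002, -1.0]]
wrist_force: [-3.4, -5.5, 5.9]
gripper_width: 0.161
gripper_force: 30.0
```

```bash
python3 -m jog '0.6 0 0 0 0; 0.6 0 0 0 0; 0.6 0 0 0 0; 0.6 0 0 55 0; 0.6 0 0 55 0' && python3 -m jog '0.7 0 0 57 0; 0.8 -21 -51 0 -2.9; 0.8 -21 -51 0 -2.9; 0.8 -21 -51 0 -2.9; 0.8 -21 -51 0 -2.9' && python3 -m jog '0.8 -21 -51 0 -2.9; 0.8 -21 -51 0 -2.9; 0.8 -21 -51 0 -2.9; 0.8 0 0 0 0; 0.8 0 0 0 0';  python3 - <<'E'
from h import *
np.set_printoptions(precision=2,suppress=True)
c=load('w4'); print(packfit(c,(433,-293,-14),0.,60))
c=cam('wrist','w7'); s=c['s'];print(s['tcp_pos'],np.degrees(np.arctan2(s['ee_rot'][1][0],s['ee_rot'][0][0])))
print(packfit(c,(433,-293,-14),0.,60))
E
```

```text
time_s: 21.6
tcp_pos: [0.5847, 0.0881, 0.1731]
ee_rot: [[0.994, 0.106, -0.002], [0.106, -0.994, -0.001], [-0.002, 0.0, -1.0]]
wrist_force: [1.0, 0.6, -0.2]
gripper_width: 0.571
gripper_force: 0.0
time_s: 22.22
tcp_pos: [0.5002, -0.1172, 0.2297]
ee_rot: [[0.995, -0.098, 0.001], [-0.098, -0.995, 0.0], [0.001, -0.0, -1.0]]
wrist_force: [0.2, -0.3, 0.7]
gripper_width: 0.801
gripper_force: 0.0
time_s: 22.85
tcp_pos: [0.438, -0.269, 0.2294]
ee_rot: [[0.969, -0.246, 0.0], [-0.246, -0.969, 0.0], [0.0, -0.0, -1.0]]
wrist_force: [-0.3, 0.9, -0.3]
gripper_width: 0.802
gripper_force: 0.0
(array([ 432.85, -293.88,  -14.61]), np.float64(499.8313725490196), np.float64(3971.0))
[ 0.44 -0.27  0.23] -14.269578796000266
(array([ 432.97, -294.34,  -14.08]), np.float64(209.0313725490196), np.float64(4063.0))
```

```bash
python3 -m jog '0.8 -5 -25.3 0 0; 0.8 0 0 -60 0; 0.8 0 0 -60 0; 0.8 0 0 -52 0; 0.8 0 0 -15 0' && python3 -m jog '0.8 0 0 -8 0; 0.8 0 0 0 0; 0 0 0 0 0; 0 0 0 0 0; 0 0 0 0 0' && python3 -m jog '0 0 0 0 0; 0 0 0 0 0; 0 0 0 0 0'
```

```text
time_s: 23.52
tcp_pos: [0.4317, -0.2926, 0.0398]
ee_rot: [[0.97, -0.244, -0.006], [-0.244, -0.97, 0.002], [-0.006, -0.001, -1.0]]
wrist_force: [0.0, 0.3, 0.5]
gripper_width: 0.8
gripper_force: 0.0
time_s: 24.15
tcp_pos: [0.4332, -0.2946, 0.0352]
ee_rot: [[0.969, -0.246, 0.001], [-0.246, -0.969, -0.0], [0.001, 0.0, -1.0]]
wrist_force: [-0.3, -0.2, 1.5]
gripper_width: 0.542
gripper_force: 0.0
time_s: 24.52
tcp_pos: [0.4331, -0.2946, 0.035]
ee_rot: [[0.969, -0.246, 0.0], [-0.246, -0.969, -0.0], [0.001, 0.0, -1.0]]
wrist_force: [-1.1, -0.2, 4.4]
gripper_width: 0.477
gripper_force: 30.0
```

```bash
python3 -m jog '0 0 0 15 0; 0 0 0 40 0; 0 0 0 45 0; 0 8.8 53.2 0 2.9; 0 8.8 53.2 0 2.9' && python3 -m jog '0 8.8 53.2 0 2.9; 0 8.8 53.2 0 2.9; 0 8.8 53.2 0 2.9; 0 8.8 53.2 0 2.9; 0 8.9 53.2 0 2.9' && python3 -m jog '0 0 0 0 0;0 0 0 0 0; 0 0 0 0 0';  python3 - <<'E'
from h import *
np.set_printoptions(precision=2,suppress=True)
c=cam('wrist','w8'); s=c['s'];print(s['tcp_pos']*1000, np.degrees(np.arctan2(s['ee_rot'][1][0],s['ee_rot'][0][0])))
E
```

```text
time_s: 25.15
tcp_pos: [0.4503, -0.187, 0.1353]
ee_rot: [[0.989, -0.148, 0.001], [-0.148, -0.989, 0.001], [0.001, -0.001, -1.0]]
wrist_force: [0.3, 1.2, -2.4]
gripper_width: 0.482
gripper_force: 30.0
time_s: 25.78
tcp_pos: [0.4941, 0.0798, 0.1347]
ee_rot: [[0.994, 0.107, -0.0], [0.107, -0.994, 0.0], [-0.0, -0.0, -1.0]]
wrist_force: [1.8, -0.1, -1.1]
gripper_width: 0.481
gripper_force: 30.0
time_s: 26.15
tcp_pos: [0.4941, 0.077, 0.1344]
ee_rot: [[0.995, 0.104, -0.001], [0.104, -0.995, -0.0], [-0.001, 0.0, -1.0]]
wrist_force: [0.2, -1.3, -2.8]
gripper_width: 0.48
gripper_force: 30.0
[494.06  77.02 134.43] 5.968490902736161
```

View pics/w8.png

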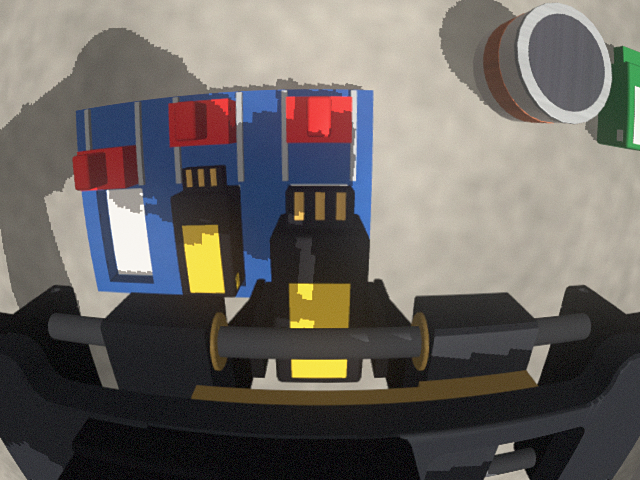

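The pack is held above pocket2 with its nose at px (286-354,185). Cap2 is open and the first pack is seated. Descending.

```bash
python3 -m jog '0 0 0.3 -30 0; 0 0 0 -30 0; 0 0 0 -11 0; 0 0 0 0 0; 0 0 0 0 0' && python3 -m jog '0 0 0 -4 0; 0 0 0 -4 0;0 0 0 -3 0; 0 0 0 0 0;0 0 0 0 0'
```

```text
time_s: 26.82
tcp_pos: [0.4956, 0.0785, 0.0646]
ee_rot: [[0.994, 0.105, 0.002], [0.105, -0.994, 0.001], [0.002, -0.001, -1.0]]
wrist_force: [-0.1, -0.1, -2.4]
gripper_width: 0.478
gripper_force: 30.0
time_s: 27.45
tcp_pos: [0.4947, 0.0784, 0.0526]
ee_rot: [[0.994, 0.106, 0.0], [0.106, -0.994, -0.0], [0.0, 0.0, -1.0]]
wrist_force: [0.0, -0.9, -2.2]
gripper_width: 0.48
gripper_force: 30.0
```

In the pocket without contact. Lower the last 9.5 mm, release, and look.

```bash
python3 -m jog '0 0 0 -4 0; 0 0 0 -3 0;0 0 0 -2.5 0; 0 0 0 0 0;0 0 0 0 0' && python3 -m jog '0.6 0 0 0 0; 0.65 0 0 0 0; 0.65 0 0 0 0; 0.65 0 0 0 0' && python3 -m jog '0.65 0 0 30 0; 0.65 5 20 50 0; 0.7 5 20 50 0; 0.7 5 20 46 0; 0.7 -3 20 0 0' && python3 -m jog '0.7 0 0 0 0;0.7 0 0 0 0';  python3 - <<'E'
from h import *
np.set_printoptions(precision=2,suppress=True)
c=cam('wrist','w9'); s=c['s'];print(s['tcp_pos'])
o,t,w=dockfit(c);print(o,t,w); caps(c,o,t)
for q in((488,158,6),(496,79,6)):
    f=packfit(c,q,8.,60); print(f, todock(np.array([f[0]])/1000,o,t))
cam('top','top9')
E
```

```text
time_s: 28.08
tcp_pos: [0.4947, 0.0783, 0.043]
ee_rot: [[0.994, 0.106, 0.0], [0.106, -0.994, 0.0], [0.0, -0.0, -1.0]]
wrist_force: [-0.8, -0.2, -2.0]
gripper_width: 0.479
gripper_force: 30.0
time_s: 28.58
tcp_pos: [0.4947, 0.0783, 0.0431]
ee_rot: [[0.994, 0.106, 0.0], [0.106, -0.994, 0.0], [0.0, -0.0, -1.0]]
wrist_force: [-0.8, -0.7, -0.5]
gripper_width: 0.645
gripper_force: 0.0
time_s: 29.2
tcp_pos: [0.509, 0.1601, 0.2234]
ee_rot: [[0.994, 0.106, 0.009], [0.106, -0.994, 0.005], [0.009, -0.004, -1.0]]
wrist_force: [0.1, 0.9, -1.4]
gripper_width: 0.696
gripper_force: 0.0
time_s: 29.45
tcp_pos: [0.5057, 0.1577, 0.2176]
ee_rot: [[0.994, 0.105, -0.003], [0.105, -0.994, -0.002], [-0.003, 0.001, -1.0]]
wrist_force: [-0.3, -0.2, -0.4]
gripper_width: 0.704
gripper_force: 0.0
[0.51 0.16 0.22]
[487.69 158.01] 6.0335893630981445 (157.2618408203125, 235.47509765625)
red [ 294  127   48   35 1629] x [ 71.46 100.25] y [-20.25  20.24]
red [ 384  129   48   35 1370] x [70.8  99.61] y [-100.25  -58.65]
red [ 205  157   50   36 1449] x [44.56 74.26] y [ 56.45 100.02]
(array([487.36, 158.61,   7.35]), np.float64(473.65098039215684), np.float64(4168.0)) [[-0.27  0.63]]
(array([494.73,  79.46,   9.19]), np.float64(2382.2235294117645), np.float64(2887.0)) [[ -1.26 -78.85]]
```

View pics/w9.png

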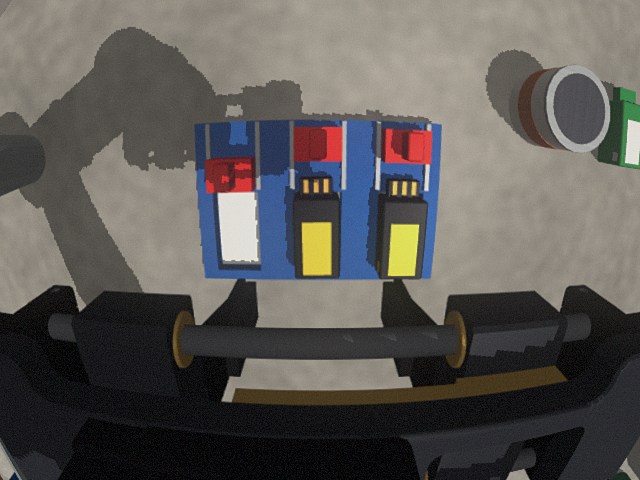

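View pics/top9.png

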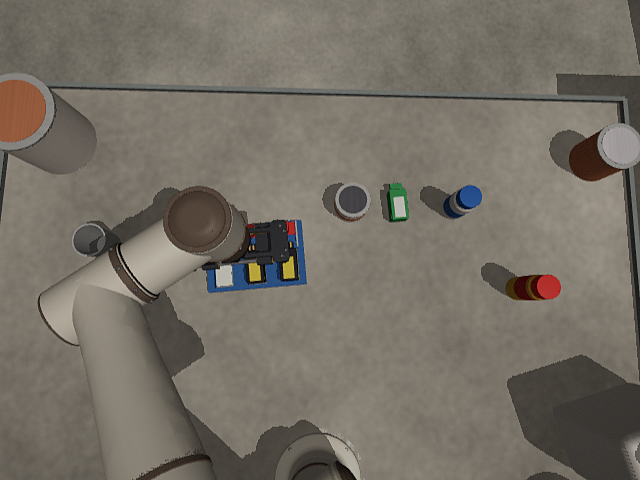

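Both packs are seated in the middle and last pockets, with noses to the caps at wrist px (318,185) and (404,187). The top view shows no other pack on the cart. Closing cap2.

```bash
python3 -m jog '0.6 39 -35.4 -20 0; 0.6 38.3 -35.4 -30 0; 0.6 0 0 -50 0; 0.6 0 0 -40 0; 0.6 0 0 -16 0' && python3 -m jog '0.6 0 0 0 0; 0 0 0 0 0; 0 0 0 0 0; 0 0 0 0 0; 0 0 0 0 0' && python3 -m jog '0 0 0 0 0; 0 0 0 0 0; 0 0 0 0 0' && python3 -m jog '0 -8 -0.8 0 0; 0 -8 -0.8 0 0; 0 -8 -0.8 0 0;0 -6 -0.6 0 0; 0 0 0 0 0'
```

```text
time_s: 30.18
tcp_pos: [0.5822, 0.086, 0.0599]
ee_rot: [[0.995, 0.104, -0.006], [0.104, -0.995, -0.002], [-0.006, 0.002, -1.0]]
wrist_force: [-1.1, -0.3, 0.8]
gripper_width: 0.597
gripper_force: 0.0
time_s: 30.8
tcp_pos: [0.5841, 0.0876, 0.0636]
ee_rot: [[0.994, 0.106, 0.001], [0.106, -0.994, 0.0], [0.001, -0.0, -1.0]]
wrist_force: [-0.8, -0.2, -0.9]
gripper_width: 0.231
gripper_force: 0.0
time_s: 31.18
tcp_pos: [0.5841, 0.0868, 0.0634]
ee_rot: [[0.994, 0.105, 0.0], [0.105, -0.994, -0.001], [0.0, 0.001, -1.0]]
wrist_force: [0.5, -5.0, 2.3]
gripper_width: 0.158
gripper_force: 30.0
time_s: 31.8
tcp_pos: [0.555, 0.0838, 0.0635]
ee_rot: [[0.994, 0.106, 0.002], [0.106, -0.994, -0.001], [0.002, 0.001, -1.0]]
wrist_force: [2.7, -6.8, 0.3]
gripper_width: 0.155
gripper_force: 30.0
```

```bash
python3 -m jog '0 -2 -0.2 0 0; 0 -2 -0.2 0 0; 0 0 0 0 0; 0 0 0 0 0'
```

```text
time_s: 32.3
tcp_pos: [0.5544, 0.0838, 0.0636]
ee_rot: [[0.994, 0.106, 0.009], [0.106, -0.994, 0.001], [0.009, 0.0, -1.0]]
wrist_force: [12.9, -9.7, -5.1]
gripper_width: 0.153
gripper_force: 30.0
```

```bash
python3 -m jog '0.6 3 0 0 0; 0.6 0 0 0 0; 0.6 0 0 0 0; 0.6 0 0 40 0; 0.6 10 41 0 0' && python3 -m jog '0.6 10 41 0 0; 0.6 0 0 0 0; 0.6 0 0 0 0' && python3 - <<'E'
from h import *
np.set_printoptions(precision=2,suppress=True)
s=r.sense();print(s['tcp_pos']*1000)
c=cam('top','top10');caps(c,np.array([487.6,158]),6.0)
E
```

```text
time_s: 32.92
tcp_pos: [0.5641, 0.125, 0.1062]
ee_rot: [[0.995, 0.103, 0.005], [0.103, -0.995, 0.002], [0.005, -0.002, -1.0]]
wrist_force: [0.6, 0.3, 0.2]
gripper_width: 0.578
gripper_force: 0.0
time_s: 33.3
tcp_pos: [0.5721, 0.166, 0.1027]
ee_rot: [[0.994, 0.106, -0.001], [0.106, -0.994, -0.0], [-0.001, 0.0, -1.0]]
wrist_force: [0.2, -0.6, -0.6]
gripper_width: 0.601
gripper_force: 0.0
[572.14 166.04 102.67]
red [532 275  29  24 498] x [-138.06  -83.58] y [-726.57 -662.17]
```

Now to cap1: shift +3.5 in x, down 40, grip and close.

```bash
python3 -m jog '0.6 3.5 0.3 -20 0; 0.6 0 0 -20 0; 0.5 0 0 0 0; 0 0 0 0 0; 0 0 0 0 0' && python3 -m jog '0 0 0 0 0; 0 0 0 0 0; 0 0 0 0 0; 0 0 0 0 0; 0 0 0 0 0' && python3 -m jog '0 -8 -0.8 0 0; 0 -8 -0.8 0 0; 0 -8 -0.8 0 0;0 -6 -0.6 0 0; 0 0 0 0 0' && python3 -m jog '0 -2 -0.2 0 0; 0 -2 -0.2 0 0; 0 0 0 0 0; 0 0 0 0 0'
```

```text
time_s: 33.98
tcp_pos: [0.577, 0.1665, 0.0641]
ee_rot: [[0.994, 0.105, 0.002], [0.105, -0.994, 0.001], [0.002, -0.001, -1.0]]
wrist_force: [-0.5, -0.1, 1.1]
gripper_width: 0.357
gripper_force: 0.0
time_s: 34.6
tcp_pos: [0.5766, 0.1663, 0.0635]
ee_rot: [[0.994, 0.106, 0.0], [0.106, -0.994, -0.0], [0.0, 0.0, -1.0]]
wrist_force: [-0.6, -2.0, 3.9]
gripper_width: 0.153
gripper_force: 30.0
time_s: 35.22
tcp_pos: [0.5476, 0.1634, 0.0635]
ee_rot: [[0.994, 0.106, 0.003], [0.106, -0.994, 0.001], [0.003, -0.0, -1.0]]
wrist_force: [3.7, -2.6, 1.0]
gripper_width: 0.156
gripper_force: 30.0
time_s: 35.72
tcp_pos: [0.5464, 0.1633, 0.0637]
ee_rot: [[0.994, 0.106, 0.008], [0.106, -0.994, 0.002], [0.008, -0.001, -1.0]]
wrist_force: [11.9, -4.8, -3.2]
gripper_width: 0.162
gripper_force: 30.0
```

```bash
python3 -m jog '0.6 3 0 0 0; 0.6 0 0 0 0; 0.6 0 0 0 0; 0.6 0 0 40 0; 0.6 -4 40 0 0' && python3 -m jog '0.6 -4 40 0 0; 0.6 0 0 0 0; 0.6 0 0 -20 0; 0.6 0 0 -20 0; 0.5 0 0 0 0' && python3 -m jog '0 0 0 0 0; 0 0 0 0 0; 0 0 0 0 0; 0 0 0 0 0; 0 0 0 0 0' && python3 -m jog '0 0 0 0 0; 0 0 0 0 0; 0 -2 -0.2 0 0;0 -2 -0.2 0 0; 0 0 0 0 0'
```

```text
time_s: 36.35
tcp_pos: [0.5429, 0.203, 0.1061]
ee_rot: [[0.995, 0.103, 0.005], [0.103, -0.995, 0.003], [0.005, -0.002, -1.0]]
wrist_force: [0.0, 0.1, -0.4]
gripper_width: 0.576
gripper_force: 0.0
time_s: 36.98
tcp_pos: [0.536, 0.2416, 0.0614]
ee_rot: [[0.994, 0.105, -0.004], [0.105, -0.994, -0.003], [-0.004, 0.002, -1.0]]
wrist_force: [0.5, -0.1, -0.4]
gripper_width: 0.55
gripper_force: 0.0
time_s: 37.6
tcp_pos: [0.5377, 0.2428, 0.0636]
ee_rot: [[0.994, 0.106, 0.0], [0.106, -0.994, -0.0], [0.0, 0.0, -1.0]]
wrist_force: [-0.6, -2.1, 2.7]
gripper_width: 0.156
gripper_force: 30.0
time_s: 38.22
tcp_pos: [0.535, 0.2425, 0.0636]
ee_rot: [[0.994, 0.106, 0.003], [0.106, -0.994, 0.001], [0.003, -0.0, -1.0]]
wrist_force: [4.5, -4.2, 1.8]
gripper_width: 0.156
gripper_force: 30.0
```

```bash
python3 -m jog '0 -2 -0.2 0 0; 0 -1.5 -0.2 0 0; 0 0 0 0 0; 0 0 0 0 0' && python3 -m jog '0.6 4 0 0 0; 0.6 0 0 0 0; 0.6 0 0 0 0; 0.6 0 0 50 0; 0.7 0 -40 50 0' && python3 -m jog '0.7 -15 -40 50 0; 0.7 -15 0 0 0; 0.7 0 0 0 0; 0.7 0 0 0 0' && python3 - <<'E'
from h import *
np.set_printoptions(precision=2,suppress=True)
c=cam('wrist','w11'); o,t,w=dockfit(c);print(c['s']['tcp_pos'],o,t,w); caps(c,o,t)
for q in((488,158,6),(496,79,6)):
    f=packfit(c,q,8.,65); print(f, todock(np.array([f[0]])/1000,o,t))
E
```

```text
time_s: 38.72
tcp_pos: [0.5343, 0.2426, 0.0636]
ee_rot: [[0.994, 0.106, 0.008], [0.106, -0.994, 0.002], [0.008, -0.001, -1.0]]
wrist_force: [12.8, -5.3, -2.0]
gripper_width: 0.157
gripper_force: 30.0
time_s: 39.35
tcp_pos: [0.5338, 0.2047, 0.1625]
ee_rot: [[0.994, 0.109, -0.0], [0.109, -0.994, -0.0], [-0.0, 0.0, -1.0]]
wrist_force: [0.7, 0.5, 0.3]
gripper_width: 0.625
gripper_force: 0.0
time_s: 39.85
tcp_pos: [0.5043, 0.1656, 0.2081]
ee_rot: [[0.994, 0.106, -0.002], [0.106, -0.994, -0.001], [-0.002, 0.001, -1.0]]
wrist_force: [0.9, -0.5, 0.0]
gripper_width: 0.697
gripper_force: 0.0
[0.5  0.17 0.21] [488.92 158.23] 6.111031532287598 (155.44818115234375, 235.49851989746094)
red [ 211  161   51   37 1532] x [40.12 70.39] y [57.36 99.96]
red [ 303  160   49   37 1784] x [39.63 70.58] y [-20.38  20.19]
red [ 391  162   51   37 1446] x [39.39 69.93] y [-100.27  -58.37]
(array([485.49, 158.72,   6.55]), np.float64(928.1529411764706), np.float64(3959.0)) [[-3.36  0.86]]
(array([479.41,  81.77,  12.04]), np.float64(2383.0392156862745), np.float64(2844.0)) [[-17.59 -75.01]]
```

View pics/w11.png

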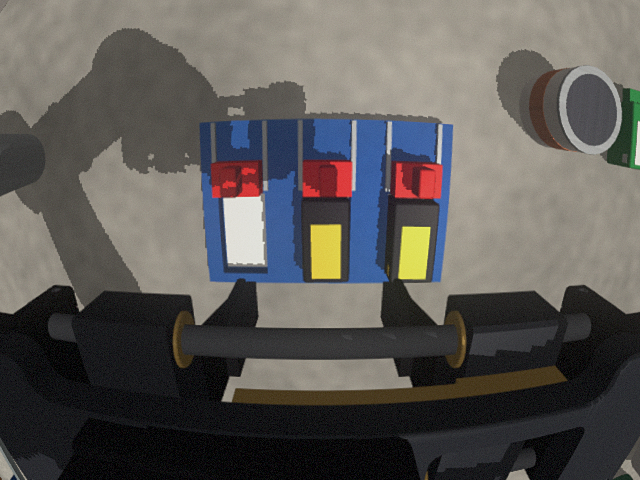

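All three red caps are in line and closed, with front edges at px row ~197, and both packs are seated under them. Handing in.

```bash
python3 -c "
from station import r
print(r.finish_job())"
```

```text
the job is handed in; nothing more can be done
None
```

I handed the job in at about 40 s of the 210 s: the green blank stands about 12 mm from the tin–can midpoint, both battery packs on the cart are in the middle and last pockets, and all three red caps measure closed (`pocket0` stays empty); the hand-in returned no verdict.

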